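# Load a weld coupon past the sprung flap of a tester's chute

### The arm

A 6-joint arm with a two-finger parallel gripper is mounted at the origin on the work surface. World frame = base frame: x ahead of the robot, y to its left, z up, the work surface at z = 0. Lengths are in m, angles in rad, forces in N, time in s.
With the tool pointing down it reaches from about 0.425 to 0.95 m from the base axis. Payload 3.5 kg.
Tool frame: the origin (TCP) lies midway between the tips of the shut fingers; the grasp point (between the pads) lies 19 mm behind it (ctrl.pinch_z is the distance from the TCP to the grasp point, in m); z points along the fingers, y is the line along which they close (so a half turn about z gives the same grasp; the last joint's range is limited). The gripper opens to 85 mm and grips with 20 to 120 N. Pads are 22 mm wide; open, the fingers measure 114 mm over their backs; the gripper's body (76 mm by 85 mm) begins 54 mm behind the grasp point. The pads swing forward as they close: fully open they stand 13 mm farther back than shut.
Start: joints at [-1.358, 0.286, 1.577, -0, 1.279, -0.15], TCP at [0.24, -0.631, 0.231] pointing down, gripper open.
Joint ranges: [-2.77, 2.77], [-0.9, 2.22], [0.21, 2.48], [-1.53, 4.67], [0.24, 2.81], [-2.84, 2.84]. Speed limits (rad/s): [2.79, 2.79, 3.14, 3.14, 3.14, 3.14].

### API

Orientations are given as a unit quaternion [x, y, z, w].
In Python, from plant import get_state, viewer, sign_off, ctrl gives the robot as it stands. The module is installed in compiled form; this text tells all that it offers.
- The arm moves only by the shell command python3 -m handwheel 'ROWS' [FORCE]. ROWS is JSON, a list that holds one entry, the list of rows, each a list of 5 numbers: the finger opening in m, from 0 to 0.0854, then the shift along the tool's x, y, z in m, then the turn about the tool's z in degrees. In form: [[[claw, x, y, z, spin], ...]]. A call has 1 to 12 rows; each row shifts and turns the commanded pose from where the row before left it, along the tool's axes as they then stand; what a row does not reach is not made up. A row lasts 1/12 s, in which the tool goes at most 41.7 mm and 7.16 degrees, less where a joint would pass 70% of its speed; a pose out of reach is approached as far as the arm can. A call is refused whole if a number of a shift passes 0.0417 or a number of a turn 7.16, either way. A call with a gripper value outside its range is refused whole. The fingers move at their own pace and stop on an object; FORCE is the grip in N (left out, the last holds). Time passes only in rows, so rows that do not move let the fingers close. It gives the time, the measured TCP pose, the force, the opening and the grip force at its end, in the units of the state.
- get_state(): the state, without advancing time (a new reading comes with each control period).
- viewer.read_camera(name): name is "scene" or "top" or "wrist"; returns the picture (420x560x3 uint8, blue, green, red); there is no depth.
- viewer.camera_params(name): a dict with "fov_y" (degrees; the focal length in pixels is half the picture's height over the tangent of half this angle, whatever the lens; pixels are square), "cx", "cy" (the principal point, pixels), "xyz" and "attitude" of the camera in the world; the wrist camera has in their place "hand_eye" (4x4, takes a point from camera to tool coordinates, whose origin is the TCP and whose axes are the flange's). Camera axes: x right, y up, looking along -z (the intrinsics and any distortion apply to the point x, -y, -z); pixel columns grow to the right and rows downward; lengths in m; the calibration is good to about 2 mm. The wrist camera is an equidistant fisheye: a pixel r from the principal point sees the ray r / f radians off the axis. A picture is of the moment at which its call begins: read the wrist's pose just before it. camera_params takes no time and is no camera call.
- sign_off(): hands the job in; it is judged then, once.
Trained networks look in the newest picture that a camera, given by its name, has taken for a name from the list of things; names that differ only in an ending like _2 or _b are one class to them, and where a whole thing is asked for, a point or a joint stands for the part that bears it (a point fixed in the world has none). Each returns a list of dicts, best first, with "confidence" (0 to 1); they miss things now and then, are a little off and sometimes report something else, mostly with a low value. They report only what shows in the picture. A call takes as long as a camera call.
- viewer.look_for(camera, name): "extent" ([left, top, width, height] as shares, 0 to 1, of the picture: columns of its width, rows of its height, round what is visible of it).
- viewer.outline_of(camera, name): "mask" (420x560 bool, what is visible of it) and "extent" ([left, top, width, height] as shares, 0 to 1, of the picture: columns of its width, rows of its height, round what is visible of it).
- viewer.pinpoint(camera, name): "xy" ([column, row] as shares, 0 to 1, of the picture: columns of its width, rows of its height: a listed point, or the origin of a listed thing).
The state is a dict: "time": time; "qpos": joint angles; "dq": joint speeds; "joint_efforts": joint torques, N m; "eef_pos": TCP position; "tcp_rot": TCP orientation; "contact_force": force on the tool from outside, world axes, zero at the start; "wrist_torque": the same for the moment, N m; "opening": opening from 0.0 (shut) to 1.0 (fully open); "finger_force": force on a finger pad.
Only numpy, scipy, OpenCV 4.12 (cv2) and the standard library are available. Lean on these libraries where they do the work, as an engineer would, in place of code of your own. Each camera call takes 0.05 s, during which the arm holds its last target. There are 200 camera calls.

### The job

Take the broad flat weld coupon out of the wooden rack and load it upright, long way down, into the steel chute of the bench tester: push the sprung flap open with it, keep it against the chute's plain front wall, and let go when it is part-way in. Then push it all the way down past the flap with the closed fingers until it sits on the rest inside, press it firmly there for a moment without ramming or dropping it, and withdraw so that the flap springs shut above it. Leave the other things where they are.

Things in the scene. Friction and masses are not known exactly. Their poses are not given: they have to be found in the camera images.
- coupon: Broad flat plain steel weld coupon, 10 mm thick (its x), 50 mm wide (y), 80 mm tall (z), a dark weld seam 8 mm wide down the middle of its faces; about 0.3 kg. Stands upright in one of the rack's three slots. Origin: centre of its foot (lower end).
- rack: Fixed plywood block, 56 (x) by 214 (y) by 33 mm high, three slots at y = -70, 0, +70 mm, each 13.5 (x) by 53.5 mm (y) and 25 mm deep, floors 8 mm above the table. The other two slots hold a narrow strip and a stepped tee piece. Origin: centre of the underside.
- hopper: The tester's fixed steel loading chute, open at the top, 138 mm high, walls 5 mm, on a base plate, with a blue drive housing (top at 108 mm, from y = +53 mm outwards) at its +y side. Origin: centre of the chute's underside; x points from the plain front wall (faces the robot) to the flap's hinge, y along the hinge, z up.
- mouth (a point): Centre of the chute's mouth, level with the closed flap's top, 138 mm over the table; axes as hopper. The mouth is 40 mm (x) by 54 mm (y). Lips sloping outwards rise about 7 mm above it on the front and both y sides. Closed fingers can follow the coupon into the mouth; the flap then leans on them.
- front (a point): Top middle of the front wall's inner face, 20 mm before the mouth's centre; axes as hopper. The coupon goes down against this wall, its 10 mm thickness along x, so that its middle runs 5 mm in +x of this point; either face may be forward.
- guide (a point): Middle of the inner guides, 67 mm below the mouth, 14 mm from the front wall. From 46 mm below the mouth two round bars at the y ends narrow the way down to 14 mm (x), with a sprung shoe between them that presses the coupon to the front wall (about 4 N) and keeps it from falling. Pushing the coupon down past flap and shoe takes 4 to 12 N in all.
- flap (a joint): Aluminium flap closing the mouth, 38 (x) by 50 mm, hinged on the mouth's far edge (20 mm in +x). 0 = shut, level; grows as its free edge is pushed down, at most 1.45 rad. Spring: 0.12 N m shut, 0.22 at 1 rad (3 to 8 N to push). Its edge clamps a coupon to the front wall some 26 mm down, so a released one stays put; it shuts only over a coupon whose top is over 29 mm down.
- rest: Foot of the coupon rest, deep in the chute, carrying a steel block (18 by 50 mm) on which the coupon's foot must sit. Origin: on the base plate, 8 mm over the table. The block's top is set anew each time, 16 to 25 mm above the table: unseen, only felt. A seated coupon's top is 33 to 42 mm below the mouth; the push then climbs steeply, and 14 to 18 N is firm.
- strip: Narrow steel strip, 10 by 26 by 80 mm tall, in a slot of the rack; leave it. Origin: centre of its foot.
- tee: Stepped steel tee piece, 70 mm tall, in a slot of the rack; leave it. Origin: centre of its foot.
- spray: Spray can, 52 mm across, 160 mm tall, standing on the table; leave it. Origin: centre of its foot.
- hammer: Hammer lying on the table; leave it.
- brush: Brush lying on the table; leave it.
- tape: Cardboard ring, 90 mm across, 25 mm high; leave it. Origin: centre of its underside.
- jar: Small grey jar, 60 mm across, 70 mm tall; leave it. Origin: centre of its foot.

How it is judged:
On the way, in this order (a step that is already met when the one before it is completed fails the run):
1. The coupon, upright, has pushed the flap open and stands at least 30 mm deep in the mouth (value of joint flap above 0.4 rad and z of coupon in the frame of mouth below -0.03 m and horizontal distance between coupon and mouth below 0.025 m and angle between coupon's own z axis and vertical below 0.2 rad), for 0.2 s.
2. The coupon is pressed on the rest with more than 6 N for 0.2 s (angle between coupon's own z axis and vertical below 0.1 rad and contact force between coupon and rest above 6 N), for 0.2 s.
At the end, for the whole second after the job is handed in: The coupon stands upright (within 0.1 rad) and still inside the chute where it was pressed home on the rest (foot at least 110 mm below the mouth, within 10 mm of the rest sideways), and the flap has sprung shut above it (under 0.06 rad) (value of joint flap below 0.06 rad and z of coupon in the frame of mouth below -0.11 m and horizontal distance between coupon and rest below 0.01 m and angle between coupon's own z axis and vertical below 0.1 rad and linear speed of coupon below 0.02 m/s); the robot touches nothing.
It fails at once if the coupon is rammed or dropped on the rest (more than 30 N) (contact force between coupon and rest above 30 N).
It fails at once if the coupon is forced against the chute or flap (more than 40 N) (contact force between coupon and hopper above 40 N).
It fails at once if the robot presses on the chute or flap with more than 40 N (contact force between the arm and hopper above 40 N).
It fails at once if another thing is pushed about by more than 30 mm (distance of any of strip, tee, spray, hammer, brush, tape, jar from where it was at the start of the episode above 0.03 m).
It also fails if it takes over 70 s, if anything falls off the work surface, if the arm or the gripper's body presses on something with over 40 N, if the wrist force passes 120 N, or if a joint passes its speed limit or range.

## Working session

There is one attempt and no reset: what is moved stays moved. The work goes in short steps, Python scripts to look and compute and a shell command to move; the robot and the scene stay as the last step left them, time stands still between calls to the robot, and variables do not carry over. Pictures are saved under pics/ and viewed, at most 10 in all, crops included, and the job is handed in when it is done.

```bash
mkdir -p pics; ls; cat > h.py <<'E'
import numpy as np, cv2
from scipy.spatial.transform import Rotation as R
from plant import get_state, viewer
def cam(n):
    p=viewer.camera_params(n); f=210/np.tan(np.radians(p['fov_y'])/2); return p,f
def ray(n,u,v,s=None):
    p,f=cam(n); x,y=(u-p['cx']),(v-p['cy'])
    if n=='wrist':
        r=np.hypot(x,y); t=r/f; k=np.sin(t)/max(r,1e-9)
        d=np.array([x*k,-y*k,-np.cos(t)]); H=np.array(p['hand_eye']); s=s or get_state()
        W=R.from_quat(s['tcp_rot']); return W.apply(H[:3,3])+s['eef_pos'], W.apply(H[:3,:3]@d)
    d=np.array([x/f,-y/f,-1]); 
    a=np.array(p['attitude'],float); r=R.from_quat(a) if a.size==4 else (R.from_matrix(a) if a.size==9 else R.from_euler('xyz',a))
    return np.array(p['xyz']), r.apply(d)
def at(n,u,v,z,s=None):
    o,d=ray(n,u,v,s); return o+d*(z-o[2])/d[2]
E
python3 - <<'E'
from h import *
for n in('scene','top','wrist'):
    print(n,viewer.camera_params(n)); cv2.imwrite(f'pics/{n}0.png',viewer.read_camera(n))
Z=dict(coupon=.008,rack=0,hopper=0,mouth=.138,front=.138,strip=.008,spray=0,tee=.008)
for c in('scene','top'):
  for k,z in Z.items():
    for r in viewer.pinpoint(c,k)[:2]:
        u,v=r['xy'][0]*560,r['xy'][1]*420
        print(c,k,round(r['confidence'],2),int(u),int(v),at(c,u,v,z).round(4))
print(get_state())
E
```

```text
pics
scene {'fov_y': 45.143276899391005, 'cx': 285.25351584776206, 'cy': 209.6098997370964, 'xyz': array([ 1.28107855, -0.10120477,  1.28451611]), 'attitude': array([0.20244984, 0.18327046, 0.63035313, 0.72669177])}
top {'fov_y': 57.86817912273191, 'cx': 278.97543906187735, 'cy': 209.1150574669147, 'xyz': array([ 0.42285395, -0.00749336,  1.07323622]), 'attitude': array([-0.04430057,  0.06127688,  0.70789749, -0.70225618])}
wrist {'fov_y': 65.70646984690485, 'cx': 278.90073005739794, 'cy': 205.93042422931467, 'hand_eye': array([[ 8.21614483e-04,  9.66041122e-01,  2.58387065e-01,
         6.46978698e-02],
       [ 9.99999579e-01, -8.98982086e-04,  1.81276587e-04,
         1.75168083e-03],
       [ 4.07405980e-04,  2.58386807e-01, -9.66041454e-01,
        -1.43712653e-01],
       [ 0.00000000e+00,  0.00000000e+00,  0.00000000e+00,
         1.00000000e+00]])}
scene coupon 0.74 193 240 [ 0.5624 -0.2803  0.008 ]
scene rack 0.76 217 233 [ 0.5449 -0.2123  0.    ]
scene hopper 0.61 317 225 [0.561  0.0787 0.    ]
scene hopper 0.45 216 233 [ 0.5462 -0.2144  0.    ]
scene mouth 0.8 320 196 [0.5
[... 713 characters left out ...]
array([-1.35799978e+00,  2.86302838e-01,  1.57668685e+00,  8.37217823e-06,
        1.27860264e+00, -1.50045115e-01]), 'dq': array([-6.58227195e-04,  2.58645918e-05,  3.51497114e-04, -6.05516031e-04,
       -1.19677612e-03, -3.45152427e-04]), 'joint_efforts': array([-9.76801812e-05, -4.05971324e+01, -2.92948258e+01, -1.50224687e-04,
        4.57483075e-04, -1.39588474e-07]), 'eef_pos': array([ 0.23957853, -0.63104307,  0.2313301 ]), 'tcp_rot': array([9.83588546e-01, 1.80426082e-01, 4.01180373e-06, 3.73054331e-08]), 'contact_force': array([-0.321416  , -0.01721929, -0.62325695]), 'wrist_torque': array([ 0.04516381,  0.01771101, -0.04388597]), 'finger_force': 0.0, 'opening': 1.0019823915711856}
```

View pictures.

View pics/scene0.png

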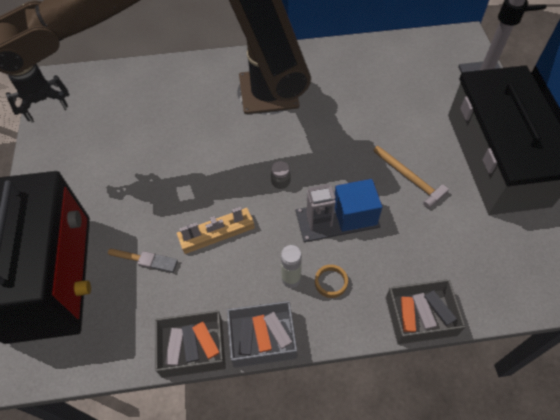

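View pics/top0.png

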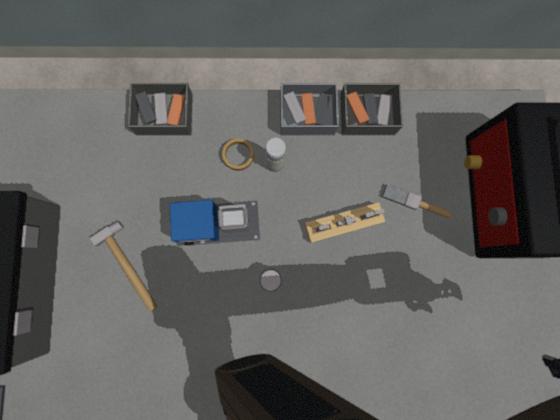

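```bash
python3 -m handwheel '[[[0.06,0.0156,-0.0317,0,0],[0.06,0.0156,-0.0317,0,0],[0.06,0.0156,-0.0317,0,0],[0.06,0.0156,-0.0317,0,0],[0.06,0.0156,-0.0317,0,0],[0.06,0.0156,-0.0317,0,0],[0.06,0.034,-0.009,0,0],[0.06,0.034,-0.009,0,0],[0.06,0.034,-0.009,0,0],[0.06,0.034,-0.009,0,0],[0.06,0.034,-0.009,0,0]]]' 60
python3 -m handwheel '[[[0.06,0.034,-0.009,0,0],[0.06,0.034,-0.009,0,0],[0.06,0.034,-0.009,0,0],[0.06,0.034,-0.009,0,0],[0.06,0.034,-0.009,0,0],[0.06,0,0,0,-7.1],[0.06,0,0,0,-7.1],[0.06,0,0,0,-7.1],[0.06,0,0,0,-7.1],[0.06,0,0,0,-7.1],[0.06,0,0,0,-7.1]]]'
python3 -m handwheel '[[[0.06,0,0,0,-7],[0.06,0,0,0,-7],[0.06,0,0,0,-7],[0.06,0,0,0,-7],[0.06,0,0,0,-7],[0.06,0,0,0,-3],[0.06,0,0,0,0],[0.06,0,0,0,0]]]'
cat > l.py <<'E'
from h import *
import sys
def look(name,items):
    s=get_state(); im=viewer.read_camera('wrist'); cv2.imwrite(f'pics/{name}.png',im)
    print(s['time'],s['eef_pos'].round(4),R.from_quat(s['tcp_rot']).as_matrix().round(3).tolist(),s['qpos'][5])
    for k,z in items.items():
        for r in viewer.pinpoint('wrist',k)[:2]:
            u,v=r['xy'][0]*560,r['xy'][1]*420
            print(k,round(r['confidence'],2),int(u),int(v),at('wrist',u,v,z,s).round(4))
    return s
E
python3 - <<'E'
from l import *
s=look('w1',dict(coupon=.008,rack=0,strip=.008,tee=.008))
for k in('coupon','strip','tee'):
    for r in viewer.outline_of('wrist',k)[:2]:
        l,t,w,h=r['extent']; print(k,r['confidence'],l*560,t*420,w*560,h*420)
E
```

```text
time: 1.87
eef_pos: [0.4037, -0.3164, 0.2318]
tcp_rot: [0.984, 0.18, 0.0, 0.001]
contact_force: [0.2, -0.8, -0.3]
opening: 0.702
finger_force: 0.0
time: 2.78
eef_pos: [0.5456, -0.2151, 0.2314]
tcp_rot: [0.849, 0.528, 0.0, 0.0]
contact_force: [-0.2, 0.7, -0.5]
opening: 0.705
finger_force: 0.0
time: 3.45
eef_pos: [0.5455, -0.2152, 0.2314]
tcp_rot: [0.634, 0.773, -0.0, 0.0]
contact_force: [0.5, 0.1, -0.3]
opening: 0.702
finger_force: 0.0
3.45 [ 0.5455 -0.2152  0.2314] [[-0.196, 0.981, 0.0], [0.981, 0.196, -0.0], [-0.0, 0.0, -1.0]] -0.7458476704229451
coupon 0.74 280 237 [ 0.5612 -0.2878  0.008 ]
rack 0.6 276 178 [ 0.543  -0.2195  0.    ]
rack 0.41 285 331 [ 0.5972 -0.4283  0.    ]
strip 0.58 270 118 [ 0.5227 -0.1516  0.008 ]
tee 0.81 274 179 [ 0.5408 -0.2196  0.008 ]
coupon 0.92 272.216 221.088 16.296 66.31800000000001
coupon 0.72 261.688 158.382 26.992 55.902
strip 0.61 263.088 101.598 11.592 31.416000000000004
tee 0.98 263.424 160.02 22.624 51.492
```

View pics/w1.png

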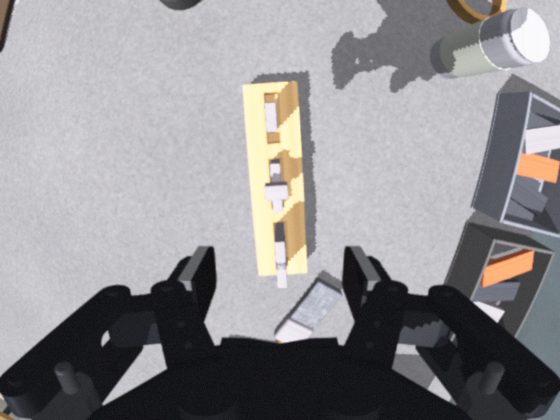

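```bash
python3 - <<'E'
from l import *
im=cv2.imread('pics/w1.png'); cv2.imwrite('pics/w1c.png',cv2.resize(im[75:300,225:330],None,fx=2.6,fy=2.6,interpolation=cv2.INTER_CUBIC))
for u,v in[(244,84),(296,82),(257,276),(307,272)]: print(at('wrist',u,v,.033))
E
```

```text
[ 0.48935098 -0.12135867  0.033     ]
[ 0.54185934 -0.10895553  0.033     ]
[ 0.54243547 -0.33129123  0.033     ]
[ 0.59890455 -0.31454624  0.033     ]
```

View pics/w1c.png

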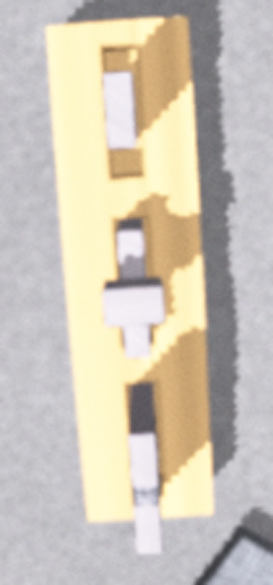

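```bash
python3 - <<'E'
from l import *
im=cv2.imread('pics/w1.png')
P={k:at('wrist',225+a/2.6,75+b/2.6,.088) for k,(a,b) in dict(n=(143,432),c=(146,492),f=(148.5,553)).items()}; print(P)
d=P['f']-P['n']; print(np.linalg.norm(d), np.degrees(np.arctan2(d[0],-d[1])))
g=cv2.cvtColor(im,cv2.COLOR_BGR2HSV)
m=((g[...,1]>60)&(g[...,0]>12)&(g[...,0]<32)); m[:70]=0;m[290:]=0;m[:,:235]=0;m[:,320:]=0
p=np.argwhere(m)[:, ::-1]; q=np.array([at('wrist',u,v,.033)[:2] for u,v in p[::5]])
print(cv2.minAreaRect(q.astype(np.float32)*1000))
s=get_state();print(s['eef_pos'])
E
```

```text
{'n': array([ 0.55575515, -0.26173965,  0.088     ]), 'c': array([ 0.56165563, -0.28515194,  0.088     ]), 'f': array([ 0.56786404, -0.31066174,  0.088     ])}
0.050398371205312216 13.902084202372771
((550.5858764648438, -209.7281494140625), (48.04819107055664, 204.34896850585938), 18.467342376708984)
[ 0.54552103 -0.21519349  0.23133726]
```

```bash
python3 -m handwheel '[[[0.06,-0.036,0.0007,0,-2.7],[0.06,-0.0365,0.0015,0,0],[0.06,0,0,0.0355,0],[0.06,0,0,0.0355,0],[0.06,0,0,0.0355,0],[0.06,0,0,0.0355,0],[0.06,0,0,0.0155,0],[0.06,0,0,0.0155,0],[0.06,0,0,0,0],[0.06,0,0,0,0]]]' 60
python3 - <<'E'
from l import *
s=look('w2',dict(coupon=.008))
E
```

```text
time: 4.68
eef_pos: [0.5632, -0.285, 0.0575]
tcp_rot: [0.615, 0.788, -0.0, -0.001]
contact_force: [1.0, 0.1, -0.1]
opening: 0.701
finger_force: 0.0
4.6833 [ 0.5632 -0.285   0.0575] [[-0.243, 0.97, -0.002], [0.97, 0.243, 0.001], [0.002, -0.001, -1.0]] -0.8748431099970132
coupon 0.87 272 224 [ 0.5591 -0.2859  0.008 ]
```

View pics/w2.png

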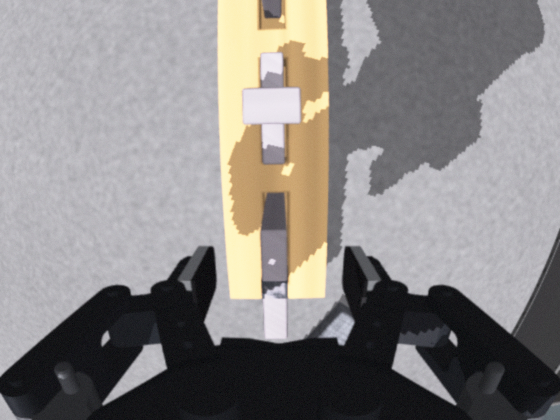

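```bash
python3 -m handwheel '[[[0.0,0,0,0,0],[0.0,0,0,0,0],[0.0,0,0,0,0],[0.0,0,0,0,0],[0.0,0,0,0,0],[0.0,0,0,0,0],[0.0,0,0,0,0],[0.0,0,0,0,0]]]' 60
python3 -m handwheel '[[[0.0,0,0,-0.01,0],[0.0,0,0,-0.02,0],[0.0,0,0,-0.03,0],[0.0,0,0,-0.04,0],[0.0,0,0,-0.04,0],[0.0,0,0,-0.03,0],[0.0,0,0,0,0]]]'
```

```text
time: 5.45
eef_pos: [0.5636, -0.2857, 0.0592]
tcp_rot: [0.615, 0.789, -0.0, 0.0]
contact_force: [-2.6, 0.1, 5.8]
opening: 0.107
finger_force: 59.7
time: 6.03
eef_pos: [0.5671, -0.2873, 0.2375]
tcp_rot: [0.615, 0.788, 0.001, 0.008]
contact_force: [2.3, -1.1, -0.7]
opening: 0.105
finger_force: 59.0
```

```bash
python3 -m handwheel '[[[0.0,0.02,0.004,0,0],[0.0,0.034,0.0065,0,0],[0.0,0.034,0.0065,0,0],[0.0,0.034,0.0065,0,0],[0.0,0.034,0.0065,0,0],[0.0,0.034,0.0065,0,0],[0.0,0.034,0.0065,0,0],[0.0,0.034,0.0065,0,0],[0.0,0.034,0.0065,0,0],[0.0,0.01,0.002,0,7],[0.0,0,0,0,7],[0.0,0,0,0,0]]]'
python3 -m handwheel '[[[0.0,0,0,0,0],[0.0,0,0,0,0]]]'
python3 - <<'E'
from l import *
s=look('w3',dict(mouth=.138,front=.138,hopper=0,coupon=.188))
im=cv2.imread('pics/w3.png'); cv2.imwrite('pics/w3b.png',cv2.resize(im,(784,588),interpolation=cv2.INTER_CUBIC))
E
```

```text
time: 7.03
eef_pos: [0.5454, 0.0232, 0.2264]
tcp_rot: [0.707, 0.708, -0.001, -0.001]
contact_force: [-0.4, -0.6, -3.1]
opening: 0.104
finger_force: 58.8
time: 7.2
eef_pos: [0.546, 0.0214, 0.2273]
tcp_rot: [0.706, 0.708, -0.0, -0.001]
contact_force: [-0.1, 0.4, -3.2]
opening: 0.102
finger_force: 58.8
7.2 [0.546  0.0214 0.2273] [[-0.004, 1.0, -0.001], [1.0, 0.004, 0.0], [0.0, -0.001, -1.0]] -0.15014423595683835
mouth 0.6 278 126 [0.5457 0.0809 0.138 ]
front 0.72 277 223 [0.5449 0.009  0.138 ]
front 0.67 249 125 [0.5252 0.082  0.138 ]
hopper 0.67 282 122 [0.5496 0.0836 0.    ]
coupon 0.59 276 224 [0.5449 0.0247 0.188 ]
```

View pics/w3b.png

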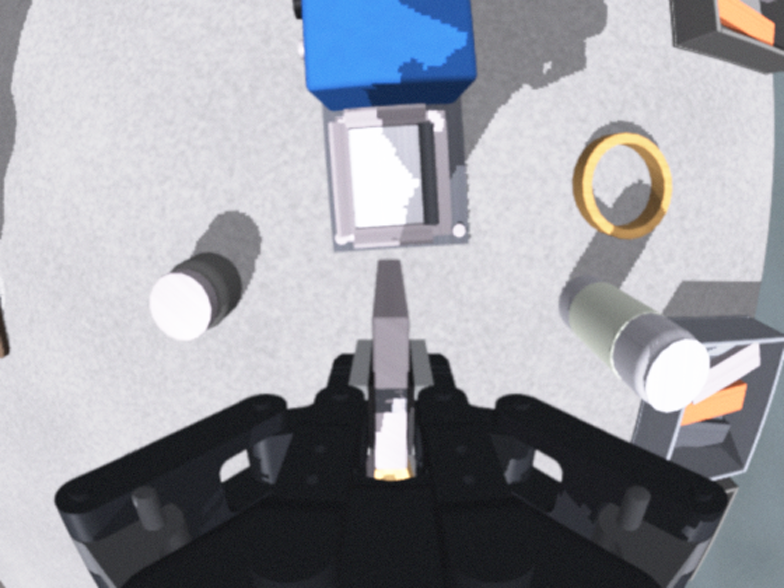

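```bash
python3 - <<'E'
from l import *
for u,v in[(350,126),(420,124),(355,227),(424,224),(437,226),(432,124),(330,110),(337,240)]: print((u,v),at('wrist',u/1.4,v/1.4,.138).round(4))
f=lambda u,v,z:at('wrist',u/1.4,v/1.4,z).round(4)
z=.2273
print('foot',f(375.5,262,z-.051),f(401,262,z-.051),'top',f(372,318,z+.029),f(410,318,z+.029))
for c in('top','scene'):
    viewer.read_camera(c)
    for k in('mouth','front'):
        for r in viewer.pinpoint(c,k)[:1]: print(c,k,r['confidence'],at(c,r['xy'][0]*560,r['xy'][1]*420,.138).round(4))
E
```

```text
(350, 126) [0.5259 0.1072 0.138 ]
(420, 124) [0.5613 0.1082 0.138 ]
(355, 227) [0.5282 0.0549 0.138 ]
(424, 224) [0.5638 0.0566 0.138 ]
(437, 226) [0.5706 0.0556 0.138 ]
(432, 124) [0.5674 0.1083 0.138 ]
(330, 110) [0.5157 0.1158 0.138 ]
(337, 240) [0.5186 0.0481 0.138 ]
foot [0.54   0.0443 0.1763] [0.5512 0.0443 0.1763] top [0.5417 0.0454 0.2563] [0.5518 0.0454 0.2563]
top mouth 0.84 [0.5438 0.0829 0.138 ]
top front 0.7 [0.7021 0.0633 0.138 ]
scene mouth 0.72 [0.5232 0.0848 0.138 ]
scene front 0.63 [0.5243 0.0891 0.138 ]
```

```bash
python3 - <<'E'
import cv2
im=cv2.imread('pics/w3.png'); cv2.imwrite('pics/w3c.png',cv2.resize(im[60:240,220:350],None,fx=3.3,fy=3.3,interpolation=cv2.INTER_CUBIC))
E
```

```text
(no output)
```

View pics/w3c.png

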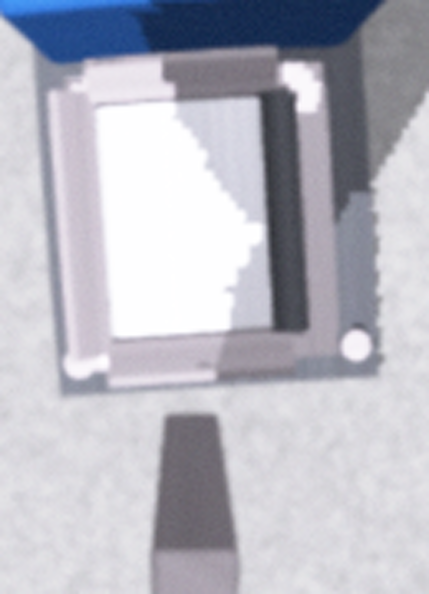

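```bash
python3 -m handwheel '[[[0.0,0.02,-0.004,0,-2.5],[0.0,0.02,-0.0045,0,0],[0.0,0.0216,-0.004,0,0],[0.0,0,0,0.009,0],[0.0,0,0,0.004,0],[0.0,0,0,0,0],[0.0,0,0,0,0]]]'
python3 - <<'E'
from l import *
s=look('w4',dict(mouth=.138))
im=cv2.imread('pics/w4.png'); cv2.imwrite('pics/w4b.png',cv2.resize(im[110:290,180:380],None,fx=3.3,fy=3.3,interpolation=cv2.INTER_CUBIC))
E
```

```text
time: 8.33
eef_pos: [0.5318, 0.0822, 0.2147]
tcp_rot: [0.691, 0.723, -0.001, -0.0]
contact_force: [-0.5, 0.1, -2.0]
opening: 0.103
finger_force: 58.8
8.3333 [0.5318 0.0822 0.2147] [[-0.045, 0.999, -0.001], [0.999, 0.045, -0.0], [-0.0, -0.001, -1.0]] -0.07953398795704518
mouth 0.98 297 214 [0.545  0.0807 0.138 ]
```

View pics/w4b.png

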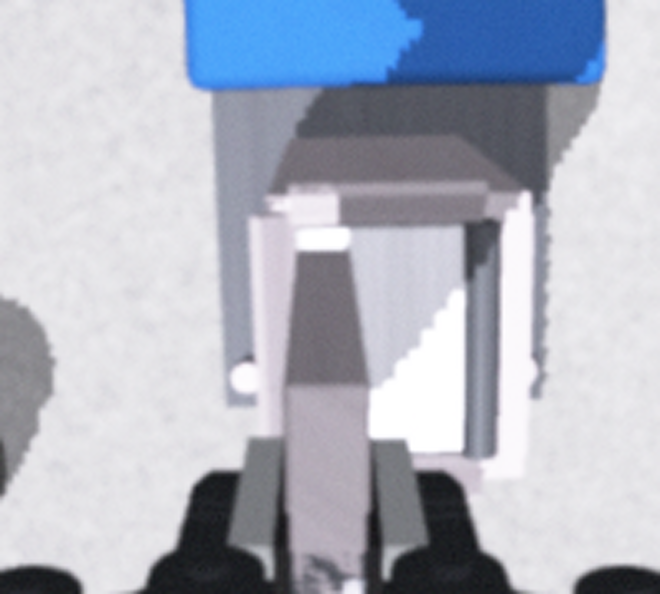

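```bash
python3 - <<'E'
from l import *
f=lambda u,v,z:at('wrist',180+u/3.3,110+v/3.3,z).round(4)
print('foot',f(297,250,.1637),f(350,250,.1637)); print('mouth+y',f(297,228,.138),f(400,225,.138),f(500,222,.138)); print('-y',f(460,457,.138))
E
```

```text
foot [0.5259 0.1058 0.1637] [0.5357 0.1063 0.1637]
mouth+y [0.5252 0.1053 0.138 ] [0.5467 0.107  0.138 ] [0.5678 0.1087 0.138 ]
-y [0.5635 0.0553 0.138 ]
```

```bash
python3 -m handwheel '[[[0.0,-0.0013,0,0,-0.8],[0.0,0,0,0.008,0],[0.0,0,0,0.008,0],[0.0,0,0,0.007,0],[0.0,0,0,0.004,0],[0.0,0,0,0.004,0],[0.0,0,0,0.004,0],[0.0,0,0,0,0]]]' 80
python3 -m handwheel '[[[0.0,0,0,0.004,0],[0.0,0,0,0.004,0],[0.0,0,0,0.004,0],[0.0,0,0,0,0]]]'
```

```text
time: 9.1
eef_pos: [0.5327, 0.0814, 0.1804]
tcp_rot: [0.686, 0.728, 0.001, 0.001]
contact_force: [0.5, -1.2, 2.6]
opening: 0.104
finger_force: 82.9
time: 9.43
eef_pos: [0.5317, 0.0816, 0.1676]
tcp_rot: [0.686, 0.728, -0.0, -0.0]
contact_force: [0.8, -1.1, 2.9]
opening: 0.1
finger_force: 83.1
```

```bash
python3 -m handwheel '[[[0.0,0,0,0.004,0],[0.0,0,0,0.004,0],[0.0,0,0,0.004,0],[0.0,0,0,0.003,0],[0.0,0,0,0.002,0],[0.0,0,0,0,0],[0.0,0,0,0,0],[0.0,0,0,0,0],[0.0,0,0,0,0]]]'
python3 - <<'E'
from l import *
s=look('w5',{})
print(s['contact_force'],s['wrist_torque'])
im=cv2.imread('pics/w5.png'); cv2.imwrite('pics/w5b.png',cv2.resize(im[110:290,180:380],None,fx=3.3,fy=3.3,interpolation=cv2.INTER_CUBIC))
E
```

```text
time: 10.18
eef_pos: [0.5311, 0.0816, 0.15]
tcp_rot: [0.686, 0.728, -0.001, -0.001]
contact_force: [0.6, -0.4, -5.6]
opening: 0.104
finger_force: 81.9
10.1833 [0.5311 0.0816 0.15  ] [[-0.059, 0.998, -0.002], [0.998, 0.059, 0.0], [0.0, -0.002, -1.0]] -0.09573788499159683
[ 0.64772355 -0.38737372 -5.56485449] [-0.01478632  0.06610703  0.15657536]
```

View pics/w5b.png

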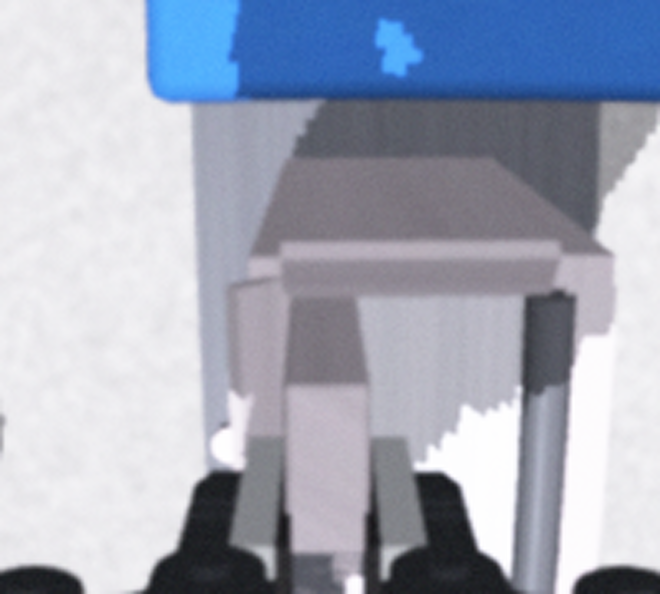

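```bash
python3 -m handwheel '[[[0.0,0,-0.001,0,0],[0.0,0,0,0,0],[0.01,0,0,0,0],[0.015,0,0,0,0],[0.03,0,0,0,0],[0.03,0,0,0,0],[0.03,0,0,0,0]]]' 20
python3 -m handwheel '[[[0.04,0,0,-0.02,0],[0.04,0,0,-0.03,0],[0.04,0,0,-0.03,0],[0.04,0,0,0,0],[0.04,0,0,0,0]]]'
python3 - <<'E'
from l import *
s=look('w6',{})
print(s['contact_force'])
im=cv2.imread('pics/w6.png'); cv2.imwrite('pics/w6b.png',cv2.resize(im[80:300,170:390],None,fx=2.7,fy=2.7,interpolation=cv2.INTER_CUBIC))
E
```

```text
time: 10.82
eef_pos: [0.532, 0.0814, 0.153]
tcp_rot: [0.686, 0.728, 0.001, 0.001]
contact_force: [-0.2, 0.2, -0.1]
opening: 0.349
finger_force: 0.0
time: 11.23
eef_pos: [0.5327, 0.0814, 0.2349]
tcp_rot: [0.686, 0.728, 0.002, 0.002]
contact_force: [-0.9, 0.8, 0.0]
opening: 0.467
finger_force: 0.0
11.2333 [0.5327 0.0814 0.2349] [[-0.059, 0.998, 0.007], [0.998, 0.059, -0.0], [-0.001, 0.007, -1.0]] -0.0957114562747729
[-0.85548172  0.79900165  0.02354154]
```

View pics/w6b.png

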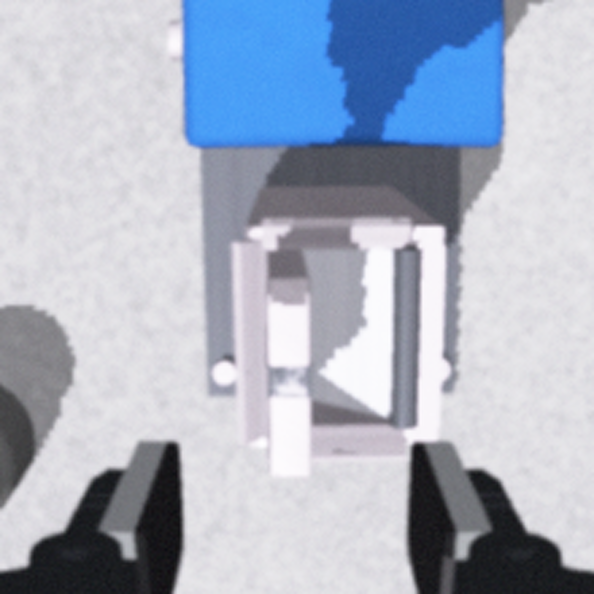

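```bash
python3 - <<'E'
from l import *
f=lambda u,v,z:at('wrist',170+u/2.7,80+v/2.7,z).round(4)
print('top',f(290,380,.178),f(270,292,.178),f(309,292,.178),f(270,474,.178),'wall',f(268,250,.138),f(268,300,.138),'lip',f(246,245,.145))
E
python3 -m handwheel '[[[0.0,0,0,0,7.1],[0.0,0,0,0,7.1],[0.0,0,0,0,7.1],[0.0,0,0,0,7.1],[0.0,0,0,0,7.1],[0.0,0,0,0,7.1],[0.0,0,0,0,7.1],[0.0,0,0,0,7.1],[0.0,0,0,0,7.1],[0.0,0,0,0,7.1],[0.0,0,0,0,7.1],[0.0,0,0,0,7.1]]]' 60
python3 -m handwheel '[[[0.0,0,0,0,4.8],[0.0,0,0,0,0],[0.0,0,0,0,0],[0.0,0,0,0,0]]]'
```

```text
top [0.5307 0.082  0.178 ] [0.5248 0.103  0.178 ] [0.5338 0.1035 0.178 ] [0.5272 0.0575 0.178 ] wall [0.5231 0.1063 0.138 ] [0.5239 0.0923 0.138 ] lip [0.5173 0.1085 0.145 ]
time: 12.28
eef_pos: [0.53, 0.0815, 0.2293]
tcp_rot: [0.998, 0.068, -0.002, -0.0]
contact_force: [0.1, 0.2, 0.9]
opening: 0.002
finger_force: 0.0
time: 12.62
eef_pos: [0.5306, 0.0815, 0.2303]
tcp_rot: [1.0, 0.03, -0.001, -0.0]
contact_force: [-0.7, 0.5, 0.5]
opening: 0.003
finger_force: 0.0
```

```bash
python3 -m handwheel '[[[0.0,0.009,0,0.01,0],[0.0,0,0,0.015,0],[0.0,0,0,0.012,0],[0.0,0,0,0.008,0],[0.0,0,0,0.002,0],[0.0,0,0,0.002,0],[0.0,0,0,0,0]]]'
python3 -m handwheel '[[[0.0,0,0,0.003,0],[0.0,0,0,0.003,0],[0.0,0,0,0.003,0],[0.0,0,0,0.003,0],[0.0,0,0,0,0]]]'
```

```text
time: 13.2
eef_pos: [0.54, 0.082, 0.1823]
tcp_rot: [1.0, 0.03, -0.0, -0.0]
contact_force: [0.9, 0.8, 0.2]
opening: -0.0
finger_force: 0.0
time: 13.62
eef_pos: [0.5403, 0.082, 0.1703]
tcp_rot: [1.0, 0.03, 0.0, 0.0]
contact_force: [1.3, 0.1, 0.7]
opening: -0.001
finger_force: 0.3
```

```bash
cat > m.py <<'E'
from l import *
s=get_state(); print(s['eef_pos'].round(4),s['contact_force'].round(2),s['wrist_torque'].round(2))
for c in('wrist','scene','top'):
    viewer.read_camera(c)
    for r in viewer.outline_of(c,'coupon')[:1]:
        l,t,w,h=r['extent']; print(c,round(r['confidence'],2),np.round([l*560,t*420,w*560,h*420],1),r['mask'].sum())
def pr(X):
    p,f=cam('wrist');H=np.array(p['hand_eye']);W=R.from_quat(s['tcp_rot'])
    t=W.inv().apply(np.array(X)-s['eef_pos']);q=H[:3,:3].T@(t-H[:3,3]);x,y=q[0],-q[1];a=np.arctan2(np.hypot(x,y),-q[2]);k=f*a/np.hypot(x,y);return (p['cx']+k*x,p['cy']+k*y)
for z in(.170,.180): print(z,[np.round(pr(X),1) for X in((.5355,.106,z),(.5385,.056,z),(.525,.106,z))])
E
python3 m.py
```

```text
[0.5403 0.082  0.1703] [1.31 0.13 0.66] [ 0.01 -0.09  0.01]
wrist 0.77 [223.6 229.2 104.4  59.5] 2549
scene 0.48 [312.9 185.4  16.8  14.5] 155
top 0.36 [169.1 201.   89.4  39.6] 591
0.17 [array([225.9, 265. ]), array([327.8, 265.1]), array([226. , 283.6])]
0.18 [array([222.7, 274.1]), array([330.7, 274.2]), array([222.9, 293.5])]
```

```bash
python3 -m handwheel '[[[0.0,0,0,0.003,0],[0.0,0,0,0.003,0],[0.0,0,0,0,0]]]'; python3 m.py;python3 -m handwheel '[[[0.0,0,0,0.003,0],[0.0,0,0,0.003,0],[0.0,0,0,0,0]]]'; python3 m.py
```

```text
time: 14.17
eef_pos: [0.5399, 0.082, 0.1638]
tcp_rot: [1.0, 0.03, -0.0, -0.0]
contact_force: [0.4, 0.0, -0.2]
opening: 0.002
finger_force: 0.1
[0.5399 0.082  0.1638] [ 0.44  0.   -0.18] [-0.04 -0.03  0.01]
wrist 0.74 [224.6 233.7 101.4  50.6] 2305
scene 0.58 [312.5 182.9  15.4  16.5] 163
0.17 [array([223.9, 270. ]), array([329.8, 270.1]), array([224.1, 289.1])]
0.18 [array([220.4, 279.8]), array([333., 280.]), array([220.8, 299.7])]
time: 14.72
eef_pos: [0.5398, 0.082, 0.1577]
tcp_rot: [1.0, 0.03, -0.0, -0.0]
contact_force: [-0.5, 0.1, 0.3]
opening: 0.003
finger_force: 0.0
[0.5398 0.082  0.1577] [-0.53  0.06  0.29] [-0.01  0.    0.02]
wrist 0.78 [224.5 235.5 105.4  52.4] 1994
scene 0.45 [309.9 184.2  18.7  17.7] 156
0.17 [array([221.8, 275.6]), array([331.7, 275.7]), array([222.1, 295.2])]
0.18 [array([218.1, 286.1]), array([335.1, 286.3]), array([218.6, 306.5])]
```

```bash
python3 -m handwheel '[[[0.0,0,0,0.002,0],[0.0,0,0,0.002,0],[0.0,0,0,0,0],[0.0,0,0,0,0]]]'; python3 -m handwheel '[[[0.0,0,0,0.002,0],[0.0,0,0,0.002,0],[0.0,0,0,0,0],[0.0,0,0,0,0]]]'; python3 m.py
```

```text
time: 15.35
eef_pos: [0.5402, 0.082, 0.1543]
tcp_rot: [1.0, 0.03, 0.0, 0.0]
contact_force: [0.7, -0.5, 0.8]
opening: -0.002
finger_force: 0.5
time: 15.68
eef_pos: [0.5401, 0.082, 0.1501]
tcp_rot: [1.0, 0.03, 0.0, -0.0]
contact_force: [0.2, 0.3, 0.4]
opening: 0.002
finger_force: 0.4
[0.5401 0.082  0.1501] [0.16 0.27 0.43] [ 0.02 -0.05 -0.03]
wrist 0.37 [482.9 221.2  65.8  39.3] 1217
scene 0.5 [178.2 209.   77.6  42.9] 1441
0.17 [array([219. , 284.2]), array([334.1, 284.3]), array([219.5, 304.3])]
0.18 [array([215. , 295.7]), array([337.8, 295.9]), array([215.7, 316.6])]
```

```bash
python3 -m handwheel '[[[0.0,0,0,-0.02,0],[0.0,0,0,-0.03,0],[0.0,0,0,-0.03,0],[0.0,-0.025,0,0,0],[0.0,-0.025,0,0,0],[0.0,0,0,0,0],[0.0,0,0,0,0]]]'; python3 - <<'E'
from l import *
s=look('w7',dict(mouth=.138,front=.138))
cv2.imwrite('pics/w7.png',viewer.read_camera('wrist'))
for r in viewer.outline_of('wrist','coupon')[:2]:
    m=r['mask'].astype(np.uint8); print(r['confidence'],m.sum()); c=max(cv2.findContours(m,0,2)[0],key=cv2.contourArea); q=cv2.minAreaRect(c); print(q)
    b=cv2.approxPolyDP(c,4,True)[:,0]
    for z in(.14,.15,.16,.17): print(z,[ (at('wrist',u,v,z,s)[:2]*1000).round(1).tolist() for u,v in b])
    print(b.tolist())
im=cv2.imread('pics/w7.png'); g=cv2.cvtColor(im,cv2.COLOR_BGR2GRAY)
x,y=map(int,q[0]); 
np.set_printoptions(linewidth=250)
for v in range(y-60,y+60,5): print(v,g[v,x-80:x+80:5])
E
```

```text
time: 16.57
eef_pos: [0.4892, 0.0791, 0.23]
tcp_rot: [1.0, 0.03, -0.0, -0.0]
contact_force: [0.5, -0.2, -0.3]
opening: 0.005
finger_force: 0.0
16.5667 [0.4892 0.0791 0.23  ] [[0.998, 0.059, -0.0], [0.059, -0.998, 0.0], [-0.0, -0.0, -1.0]] 1.4669360035104637
mouth 0.95 276 133 [0.5454 0.0827 0.138 ]
front 0.62 279 163 [0.5236 0.079  0.138 ]
front 0.38 281 135 [0.5439 0.0791 0.138 ]
0.77 1246
((276.0, 156.0), (18.0, 72.0), 90.0)
0.14 [[529.0, 107.9], [521.8, 105.4], [523.2, 68.4], [524.7, 57.6], [532.8, 56.1], [536.9, 60.7], [534.5, 100.2]]
0.15 [[530.1, 106.8], [523.2, 104.4], [524.5, 69.0], [525.9, 58.6], [533.7, 57.1], [537.6, 61.6], [535.4, 99.3]]
0.16 [[531.2, 105.6], [524.6, 103.3], [525.9, 69.5], [527.2, 59.6], [534.7, 58.2], [538.4, 62.5], [536.2, 98.5]]
0.17 [[532.3, 104.5], [526.0, 102.3], [527.2, 70.1], [528.5, 60.6], [535.6, 59.3], [539.1, 63.3], [537.1, 97.7]]
[[240, 154], [243, 164], [294, 165], [309, 164], [312, 153], [306, 147], [251, 147]]
96 [153 135 100  65  49  46  44 133 234 251 252 252 252 253 253 252 253 252 253 253 252 252 252 252 252 235 158 199 230 229 229 231
[... 2383 characters left out ...]
3 229 232 234 230 231 228 231]
191 [231 226 226 226 230 229 229 231 233 230 231 229 235 233 232 230 234 233 232 235 232 234 229 233 228 228 234 229 227 232 232 233]
196 [228 229 231 230 228 230 229 224 227 231 230 229 235 232 232 234 230 234 232 229 230 234 226 234 231 233 231 233 233 233 230 234]
201 [224 231 234 232 231 230 229 230 229 232 234 228 230 236 230 237 233 234 230 230 225 231 232 230 231 234 234 234 230 233 232 226]
206 [231 229 231 228 233 229 232 232 227 233 228 231 231 235 230 232 233 229 233 233 230 233 234 236 232 230 230 233 234 233 234 232]
211 [231 227 233 230 231 233 229 236 231 234 229 230 233 233 233 232 229 231 236 234 230 232 228 237 234 231 230 229 236 230 229 229]
```

```bash
python3 -m handwheel '[[[0.0,0.025,0,0,0],[0.0,0.0245,0,0,0],[0.0,0,0,0.02,0],[0.0,0,0,0.03,0],[0.0,0,0,0.02,0],[0.0,0,0,0.008,0],[0.0,0,0,0,0]]]'; python3 -m handwheel '[[[0.0,0,0,0.002,0],[0.0,0,0,0.002,0],[0.0,0,0,0.002,0],[0.0,0,0,0,0]]]';  python3 -m handwheel '[[[0.0,0,0,0.002,0],[0.0,0,0,0.002,0],[0.0,0,0,0.001,0],[0.0,0,0,0,0]]]'
```

```text
time: 17.4
eef_pos: [0.5386, 0.0819, 0.15]
tcp_rot: [1.0, 0.03, -0.002, -0.0]
contact_force: [0.2, -0.6, 0.4]
opening: 0.005
finger_force: 0.0
time: 17.73
eef_pos: [0.5407, 0.0819, 0.1479]
tcp_rot: [1.0, 0.03, 0.002, 0.0]
contact_force: [0.8, -0.6, 1.5]
opening: 0.002
finger_force: 0.8
time: 18.07
eef_pos: [0.5407, 0.0819, 0.1433]
tcp_rot: [1.0, 0.03, 0.002, 0.0]
contact_force: [-0.6, 0.0, 3.7]
opening: 0.0
finger_force: 2.0
```

```bash
python3 -m handwheel '[[[0.0,0,0,0.002,0],[0.0,0,0,0.002,0],[0.0,0,0,0.002,0],[0.0,0,0,0,0],[0.0,0,0,0,0]]]';  python3 -m handwheel '[[[0.0,0,0,0.002,0],[0.0,0,0,0.002,0],[0.0,0,0,0.002,0],[0.0,0,0,0,0]]]'; python3 m.py
```

```text
time: 18.48
eef_pos: [0.5397, 0.0819, 0.1364]
tcp_rot: [1.0, 0.03, 0.0, 0.0]
contact_force: [-1.8, -0.4, 5.1]
opening: 0.0
finger_force: 2.5
time: 18.82
eef_pos: [0.5397, 0.0819, 0.1302]
tcp_rot: [1.0, 0.03, 0.0, 0.0]
contact_force: [-2.0, -1.1, 3.5]
opening: -0.001
finger_force: 2.0
[0.5397 0.0819 0.1302] [-2.04 -1.12  3.5 ] [-0.12  0.25 -0.01]
wrist 0.83 [224.7 256.5 102.3  32.3] 728
top 0.25 [307.9 206.8  75.7  37.8] 1551
0.17 [array([210.4, 307.8]), array([342.1, 308. ]), array([211.5, 329.4])]
0.18 [array([205.3, 322.6]), array([346.8, 323. ]), array([206.8, 345. ])]
```

```bash
python3 -m handwheel '[[[0.0,0,0,0.002,0],[0.0,0,0,0.002,0],[0.0,0,0,0.002,0],[0.0,0,0,0.002,0],[0.0,0,0,0,0]]]';  python3 -m handwheel '[[[0.0,0,0,0.002,0],[0.0,0,0,0.002,0],[0.0,0,0,0.002,0],[0.0,0,0,0.002,0],[0.0,0,0,0,0]]]'; python3 m.py
```

```text
time: 19.53
eef_pos: [0.5407, 0.082, 0.1234]
tcp_rot: [1.0, 0.03, 0.001, 0.0]
contact_force: [-2.5, 1.0, 10.1]
opening: -0.001
finger_force: 4.6
time: 19.95
eef_pos: [0.5413, 0.082, 0.1164]
tcp_rot: [1.0, 0.03, 0.002, 0.0]
contact_force: [-3.1, 0.4, 13.0]
opening: 0.002
finger_force: 5.7
[0.5413 0.082  0.1164] [-3.06  0.38 13.01] [ 0.    0.5  -0.01]
wrist 0.84 [224.7 246.8 103.2  44.9] 1241
scene 0.61 [313.2 194.   14.4  17.9] 49
0.17 [array([203.5, 332.1]), array([348.2, 332.4]), array([205.2, 354.3])]
0.18 [array([197.6, 350. ]), array([353.7, 350.4]), array([199.8, 372.6])]
```

```bash
python3 -m handwheel '[[[0.0,0,0,0.001,0],[0.0,0,0,0.001,0],[0.0,0,0,0.0,0]]]';  python3 -m handwheel '[[[0.0,0,0,0.001,0],[0.0,0,0,0.001,0],[0.0,0,0,0,0]]]'
```

```text
time: 20.5
eef_pos: [0.5413, 0.082, 0.1144]
tcp_rot: [1.0, 0.03, 0.002, 0.0]
contact_force: [-3.7, 0.5, 12.1]
opening: 0.0
finger_force: 5.5
time: 20.75
eef_pos: [0.5413, 0.082, 0.1123]
tcp_rot: [1.0, 0.03, 0.002, 0.0]
contact_force: [-3.7, -0.5, 12.1]
opening: -0.004
finger_force: 5.4
```

Steady at 12 N while moving; continue in small steps.

```bash
python3 -m handwheel '[[[0.0,0,0,0.001,0],[0.0,0,0,0.001,0],[0.0,0,0,0.001,0],[0.0,0,0,0.0,0]]]';  python3 -m handwheel '[[[0.0,0,0,0.001,0],[0.0,0,0,0.001,0],[0.0,0,0,0,0]]]'; python3 -m handwheel '[[[0.0,0,0,0.001,0],[0.0,0,0,0.0,0]]]'
```

```text
time: 21.08
eef_pos: [0.5413, 0.082, 0.1091]
tcp_rot: [1.0, 0.03, 0.002, 0.0]
contact_force: [-2.6, 0.5, 12.0]
opening: -0.002
finger_force: 5.3
time: 21.33
eef_pos: [0.5413, 0.082, 0.1071]
tcp_rot: [1.0, 0.03, 0.002, 0.0]
contact_force: [-2.2, 0.3, 10.2]
opening: 0.001
finger_force: 5.1
time: 21.5
eef_pos: [0.5413, 0.082, 0.1061]
tcp_rot: [1.0, 0.03, 0.002, 0.0]
contact_force: [-2.7, 0.1, 10.6]
opening: -0.001
finger_force: 5.0
```

```bash
python3 -m handwheel '[[[0.0,0,0,0.001,0],[0.0,0,0,0.0,0]]]';  python3 -m handwheel '[[[0.0,0,0,0.001,0],[0.0,0,0,0,0]]]'; python3 -m handwheel '[[[0.0,0,0,0.001,0],[0.0,0,0,0.0,0]]]'
```

```text
time: 21.67
eef_pos: [0.5413, 0.082, 0.105]
tcp_rot: [1.0, 0.03, 0.002, 0.0]
contact_force: [-2.7, 0.8, 10.8]
opening: -0.002
finger_force: 5.0
time: 21.83
eef_pos: [0.5412, 0.082, 0.1039]
tcp_rot: [1.0, 0.03, 0.002, 0.0]
contact_force: [-2.6, 0.4, 10.5]
opening: 0.002
finger_force: 5.1
time: 22.0
eef_pos: [0.5413, 0.082, 0.1036]
tcp_rot: [1.0, 0.03, 0.002, 0.0]
contact_force: [-3.6, -0.1, 13.7]
opening: 0.002
finger_force: 7.1
```

```bash
python3 -m handwheel '[[[0.0,0,0,0.0005,0],[0.0,0,0,0.0,0]]]'
```

```text
time: 22.17
eef_pos: [0.5413, 0.082, 0.1036]
tcp_rot: [1.0, 0.03, 0.002, 0.0]
contact_force: [-5.0, 0.6, 15.0]
opening: 0.002
finger_force: 7.9
```

```bash
python3 -m handwheel '[[[0.0,0,0,0.0007,0],[0.0,0,0,0.0,0]]]'; python3 -m handwheel '[[[0.0,0,0,0.0005,0],[0.0,0,0,0,0],[0.0,0,0,0,0],[0.0,0,0,0,0],[0.0,0,0,0,0]]]'
```

```text
time: 22.33
eef_pos: [0.5416, 0.0821, 0.1035]
tcp_rot: [1.0, 0.03, 0.002, 0.0]
contact_force: [-4.9, 0.0, 18.6]
opening: 0.003
finger_force: 9.1
time: 22.75
eef_pos: [0.5417, 0.0821, 0.1034]
tcp_rot: [1.0, 0.03, 0.002, 0.0]
contact_force: [-6.6, 0.4, 20.0]
opening: 0.0
finger_force: 10.1
```

```bash
python3 -m handwheel '[[[0.0,0,0,-0.003,0],[0.0,0,0,-0.005,0],[0.0,0,0,-0.008,0],[0.0,0,0,-0.012,0],[0.0,0,0,-0.015,0],[0.0,0,0,-0.02,0],[0.0,0,0,-0.03,0],[0.0,0,0,-0.03,0],[0.0,-0.025,0,-0.01,0],[0.0,-0.025,0,0,0],[0.0,0,0,0,0],[0.0,0,0,0,0]]]'
python3 - <<'E'
from l import *
s=look('w8',dict(mouth=.138,coupon=.138))
for r in viewer.outline_of('wrist','flap')[:2]: print(r['confidence'],r['extent'],r['mask'].sum())
for r in viewer.outline_of('wrist','coupon')[:2]: print(r['confidence'],r['extent'],r['mask'].sum())
np.set_printoptions(linewidth=250)
g=cv2.cvtColor(cv2.imread('pics/w8.png'),6); 
o=[r['xy'] for r in viewer.pinpoint('wrist','mouth')][0];x,y=int(o[0]*560),int(o[1]*420)
for v in range(y-50,y+50,5): print(v,g[v,x-60:x+60:5])
E
```

```text
time: 23.75
eef_pos: [0.4898, 0.0791, 0.233]
tcp_rot: [1.0, 0.03, 0.002, 0.0]
contact_force: [0.2, -0.3, -0.8]
opening: 0.001
finger_force: 0.0
23.75 [0.4898 0.0791 0.233 ] [[0.998, 0.059, 0.004], [0.059, -0.998, 0.0], [0.004, 0.0, -1.0]] 1.4668595864570488
mouth 0.9 276 140 [0.5412 0.0818 0.138 ]
0.85 [0.4275, 0.2495, 0.1295, 0.1412] 4027
90 [ 49  42  43  93  93  92  92  90  91  92  91  88  97  93 131 149 148 150 151 148 152 174 151 204]
95 [ 45  47  43  96 174 238 242 243 247 249 250 250 251 252 251 251 251 251 250 250 243 212 155 207]
100 [ 47  45  47 111 252 252 252 252 252 252 252 252 252 252 252 252 252 252 251 252 251 227 151 206]
105 [ 43  49  42 100 251 154 124 120 122 118 124 121 126 124 126 125 125 125 127 126 252 231 146 213]
110 [ 41  43  50 139 238 157 140 140 140 141 140 139 137 137 141 137 134 136 137 139 199 199 223 204]
115 [ 43  44  52 145 240 222 254 254 254 254 255 255 255 255 255 255 255 255 255 249 196 197 219 201]
120 [ 43  45  49 146 240 223 255 255 255 255 255 255 255 255 255 255 255 255 255 249 199 199 227 205]
125 [ 44  47  45 145 240 223 255 255 255 255 2
[... 579 characters left out ...]
 72 227 240 240 255 255 255 255 255 255 255 255 255 255 255 255 255 250 200 202 215 212]
160 [ 84  73  78 221 241 243 253 253 253 253 252 252 252 251 251 251 250 249 250 233 199 198 213 212]
165 [ 79  75  75 140 254 216 216 219 217 220 217 217 217 219 217 218 219 217 219 218 229 251 160 214]
170 [ 81  76  73 128 167 217 217 219 218 219 220 220 220 216 221 219 222 222 219 221 224 250 164 224]
175 [ 82  78 158 189 193 226 230 228 229 228 231 231 231 233 227 228 231 232 225 233 227 223 217 227]
180 [ 90 171 227 227 231 230 226 228 229 225 230 231 233 230 225 229 230 227 227 233 229 231 229 229]
185 [167 230 227 227 230 230 230 231 229 226 230 228 231 232 229 226 230 232 229 230 231 228 230 232]
```

The flap fills the mouth as one even bright surface, and no coupon shows above it. It has shut, so I'm handing in.

```bash
python3 -c "
from plant import sign_off; print(sign_off())"
```

```text
the job is handed in; nothing more can be done
None
```

The coupon is seated on the rest, pressed there for about 0.4 s (wrist force peaked near 20 N, above the 14–18 N called firm), the flap looks shut above it in the last wrist picture, and the job is handed in with no verdict returned; when I let go at about 39 mm deep it slid roughly 30 mm further down on its own before I pushed it home.

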